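# Show the spare fuses in the square lever box

## Robot

A 6-joint arm with a two-finger parallel gripper is mounted at the origin on the work surface. World frame = base frame: x ahead of the robot, y to its left, z up, the work surface at z = 0. Lengths are in m, angles in degrees, forces in N, time in s.
With the tool pointing down it reaches from about 0.4 to 0.825 m from the base axis. Payload 7 kg.
Tool frame: the origin (TCP) lies midway between the tips of the shut fingers; the grasp point (between the pads) lies 19 mm behind it (r.grip_point_offset is the z of the grasp point in the tool frame, in m); z points along the fingers, y is the line along which they close (so a half turn about z gives the same grasp; the last joint's range is limited). The gripper opens to 88 mm and grips with 3 to 60 N. Pads are 19 mm wide; open, the fingers measure 130 mm over their backs; the gripper's body (78 mm by 193 mm) begins 47 mm behind the grasp point.
Start: joints at [85.892, 20.546, 0.682, 0, -70.136, -16.507], TCP at [0.238, 0.632, 0.227] pointing down, gripper open.
Joint ranges: [-176.03, 176.03], [-82.01, 121.73], [-58.28, 71.71], [-173.87, 95.51], [-174.79, -0.11], [-173.66, 173.66]. Speed limits (degrees/s): [136.94, 136.94, 172.46, 180, 180, 180].

## Interface

Orientations are given as [roll, pitch, yaw] about the fixed x, y, z axes, in that order (R = Rz(yaw) Ry(pitch) Rx(roll)).
In Python, from plant import r, viewer, recognise, outline_of, pinpoint gives the robot as it stands.
- The arm moves only by the tool move_arm, never from a script. Its argument "targets" is a list of rows, each a list of 2 entries, a list of its own where there are three numbers: the shift along the tool's x, y, z in cm, then the turn, a rotation vector about the tool's x, y, z in rad. A call has 1 to 5 rows; each row is the pose to reach, as a shift and turn from the pose commanded when the call began, along the tool's axes at that moment; what a row does not reach only later rows make up. A row lasts 1/8 s, in which the tool goes at most 62.5 mm and 10.7 degrees, less where a joint would pass 70% of its speed; a pose out of reach is approached as far as the arm can. A call with a gripper value outside its range is refused whole. "jaw" is the finger opening in cm, from 0 to 8.76, set as the call begins (left out, the last holds). The fingers move at their own pace and stop on an object; "squeeze" is the grip in N (left out, the last holds). Time passes only in rows, so rows that repeat a pose let the fingers close. It gives the time, the measured TCP pose, the force, the opening and the grip force at its end, in the units of the state.
- r.get_state(): the state, without advancing time (a new reading comes with each control period).
- viewer.capture(name): name is "scene" or "top"; returns a dict with "image" (420x560x3 uint8, blue, green, red), "intrinsics" (3x3 intrinsics, pixels), "D" ([k1, k2, p1, p2, k3] as OpenCV has them; the pictures are not rectified), "camera_from_world" (4x4, takes a point from world to camera coordinates). Camera axes: x right, y up, looking along -z (the intrinsics and any distortion apply to the point x, -y, -z); pixel columns grow to the right and rows downward; lengths in m; the calibration is good to about 2 mm. A picture is of the moment at which its call begins. There is no depth.
- r.close_job(): hands the job in; it is judged then, once.
Trained networks look in the newest picture that a camera, given by its name, has taken for a name from the list of things; names that differ only in an ending like _2 or _b are one class to them, and where a whole thing is asked for, a point or a joint stands for the part that bears it (a point fixed in the world has none). Each returns a list of dicts, best first, with "score" (0 to 1); they miss things now and then, are a little off and sometimes report something else, mostly with a low value. They report only what shows in the picture. A call takes as long as a camera call. They do not tell look-alikes from the thing itself.
- recognise(label, camera): "box" ([left, top, right, bottom] in pixels, round what is visible of it).
- outline_of(label, camera): "mask" (420x560 bool, what is visible of it) and "box" ([left, top, right, bottom] in pixels, round what is visible of it).
- pinpoint(label, camera): "location" ([row, column] in pixels: a listed point, or the origin of a listed thing).
The state is a dict: "time_s": time; "joints": joint angles; "qd": joint speeds; "joint_torque": joint torques, N m; "tcp_pos": TCP position; "eef_rot": TCP orientation; "contact_force": force on the tool from outside, world axes, zero at the start; "moment": the same for the moment, N m; "gripper_width": finger opening in m; "gripper_force": force on a finger pad.
Only numpy, scipy, OpenCV 4.12 (cv2) and the standard library are available. Lean on these libraries where they do the work, as an engineer would, in place of code of your own. Each camera call takes 0.05 s, during which the arm holds its last target. There are 200 camera calls.

## Task

I want to see whether any spare fuses are left in the square steel box. Press its front lever all the way down so that the lid stands wide open, keep it open for about three seconds while I look in, then let go so that the lid closes. Work the lid only with the lever, leave the round box shut and do not disturb the other things on the bench.

Things in the scene. Friction and masses are not known exactly. Their poses are not given: they have to be found in the camera images.
- square_pad (a point): Centre of the top face of the black press pad (36 mm along x, 40 mm along y) on the lever at the SQUARE box's front; x points to the box, z up. At rest it is 92 mm above the table and 85 mm in front of the front wall, where the lever pivots 70 mm up. It swings down 35 mm to its stop (57 mm up), seen from above staying within 4 mm. A spring resists: 4 N at first, 6 N at the stop.
- square_lid (a joint): Opening angle of the square box's lid, rad: 0 shut, 1.26 fully open with the lever at its stop; always three times the lever's angle. Let go, it closes by itself within about 1.5 s. Hinged on the rear rim, it rises up and away from the lever.
- square_cover (a point): Centre of the top of the flat lid panel, 134 x 124 x 6 mm, of the square box: a fixed rectangular steel box, 130 mm deep, 120 mm wide, 126 mm high with its lid, its front roughly towards the robot. Shut, it lies 126 mm above the table, x pointing from front to rear, z up.
- round_lid (a joint): Opening angle (rad, 0 shut) of the lid of the other box: a ROUND steel drum, 126 mm in diameter and 126 mm high, with the same kind of lever and black pad at its front. It must stay shut. The two boxes stand left and right of the middle, either way round.
Things that resemble listed ones, but are neither listed nor needed, are in the scene too. What is shaped like the part that bears round_lid but blue is not meant.

How it is judged (in metres and radians):
On the way:
1. the square box's lid is held wide open (over 1.0 rad) for 2 s (value of joint square_lid above 1 rad), for 2 s.
At the end, for the whole second after the job is handed in: After having been held open, the square box's lid is shut again (within 0.08 rad) and so is the round box's (value of joint each of square_lid, round_lid below 0.08 rad); the robot touches nothing.
It fails at once if the round box's lid is raised by more than 0.2 rad (value of joint round_lid above 0.2 rad).
It fails at once if the robot touches the square box's lid (over 1 N) (contact force between any of the fingers, the arm and square_lid above 1 N).
It fails at once if a bystander on the bench is moved by more than 30 mm (distance of any of lantern, fuse_holder, mirror, egg_cup, jar, cap, screwdriver from where it was at the start of the episode above 0.03 m).
It also fails if it takes over 35 s, if anything falls off the work surface, if the arm or the gripper's body presses on something with over 40 N, if the wrist force passes 120 N, or if a joint passes its speed limit or range.

## Working session

There is one attempt and no reset: what is moved stays moved. The work goes in short steps, Python scripts to look and compute and a tool call to move; the robot and the scene stay as the last step left them, time stands still between calls to the robot, and variables do not carry over. Pictures are saved under pics/ and viewed, at most 10 in all, crops included, and the job is handed in when it is done.

Besides the shell and the picture viewer there is one more tool, called by a JSON object that holds its "op" and its "data". move_arm: Moves the arm, as the interface text tells. Its arguments: {"type":"object","properties":{"targets":{"type":"array","items":{"type":"array"}},"jaw":{"type":"number"},"squeeze":{"type":"number"}},"required":["targets"]}

```bash
mkdir -p pics; cat > h.py <<'E'
import numpy as np, cv2
from plant import r, viewer, recognise, outline_of, pinpoint
def ray(c,row,col):
    K=np.array(c["intrinsics"]);D=np.array(c["D"],float)
    u=cv2.undistortPoints(np.array([[[col,row]]],float),K,D)[0,0]
    T=np.array(c["camera_from_world"]);R=T[:3,:3]
    d=R.T@np.array([u[0],-u[1],-1]);o=-R.T@T[:3,3]
    return o,d
def at_z(c,row,col,z):
    o,d=ray(c,row,col);return o+d*(z-o[2])/d[2]
def tri(rs):
    A=sum(np.eye(3)-np.outer(d,d)/(d@d) for o,d in rs);b=sum((np.eye(3)-np.outer(d,d)/(d@d))@o for o,d in rs)
    return np.linalg.solve(A,b)
E
python3 - <<'E'
from h import *
np.set_printoptions(precision=4,suppress=True)
C={}
for n in("scene","top"):
    c=C[n]=viewer.capture(n);cv2.imwrite(f"pics/{n}0.png",c["image"])
    for l,z in(("square_pad",.092),("square_cover",.126)):
        for p in pinpoint(l,n)[:4]: print(n,l,round(p["score"],2),np.round(p["location"],1),at_z(c,*p["location"],z))
    for l in("square_lid","round_lid"):
        for p in recognise(l,n)[:4]: print(n,l,round(p["score"],2),np.round(p["box"],0))
s=r.get_state();print(s["time_s"],s["tcp_pos"],s["eef_rot"],s["contact_force"])
E
```

```text
scene square_pad 0.49 [168.8 342.2] [0.5246 0.2123 0.092 ]
scene square_cover 0.79 [178.6 389.2] [0.6772 0.2376 0.126 ]
scene square_lid 0.71 [360. 160. 421. 196.]
scene round_lid 0.77 [240. 227. 299. 268.]
scene round_lid 0.74 [288. 128. 336. 154.]
scene round_lid 0.66 [152. 200. 204. 239.]
top square_pad 0.91 [231.1 175.6] [0.5176 0.198  0.092 ]
top square_cover 0.9 [165.  157.8] [0.6683 0.2423 0.126 ]
top square_lid 0.66 [127. 131. 190. 198.]
top round_lid 0.91 [309. 131. 360. 187.]
top round_lid 0.71 [349. 230. 410. 288.]
top round_lid 0.56 [136. 258. 194. 318.]
0.5 [0.2377 0.6317 0.2265] [179.9986   0.0012 -20.6142] [ 0.7478 -0.4876 -0.4529]
```

View pics/scene0.png

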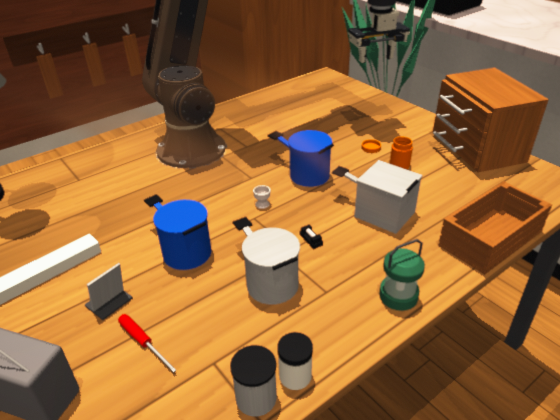

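View pics/top0.png

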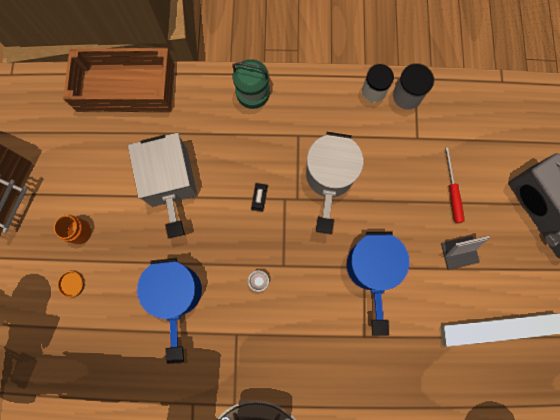

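Scene: the square steel box has its lid at top-view (165,158) and its pad at (231,176), or scene (172,341). The round things are the steel drum (165,335) and two blue drums (290,169) and (262,379). Only the first has a square lid in steel, so it is the one meant. I'll confirm in a crop and refine.

```bash
python3 - <<'E'
from h import *
np.set_printoptions(precision=4,suppress=True)
rs={"p":[],"c":[]};ims=[]
for n in("scene","top"):
    c=viewer.capture(n)
    p=pinpoint("square_pad",n);q=pinpoint("square_cover",n)
    if p: rs["p"].append(ray(c,*p[0]["location"]));print(n,p[0]["location"],p[0]["score"])
    rs["c"].append(ray(c,*q[0]["location"]))
    for o in outline_of("square_pad",n)[:2]:
        m=o["mask"];v,u=np.nonzero(m);print(n,"mask c",v.mean(),u.mean(),o["box"],at_z(c,v.mean(),u.mean(),.092))
    if n=="top":
        for o in outline_of("round_lid",n): 
            v,u=np.nonzero(o["mask"]);print("round",at_z(c,v.mean(),u.mean(),.126),v.mean(),u.mean())
        o=outline_of("square_lid",n)[0];k=cv2.findContours(o["mask"].astype(np.uint8),0,2)[0]
        k=max(k,key=cv2.contourArea)[:,0]
        P=np.array([at_z(c,y,x,.126)[:2] for x,y in k],np.float32)
        print("lid rect",cv2.minAreaRect(P*1000))
    im=c["image"];a=im[130:270,120:240] if n=="top" else im[120:260,310:430]
    ims.append(cv2.resize(a,None,fx=3.3,fy=3.3,interpolation=2))
print("pad",tri(rs["p"]),"cov",tri(rs["c"]))
cv2.imwrite("pics/crop.png",np.hstack(ims))
E
```

```text
scene [171.2, 342.2] 0.55
scene mask c 173.26666666666668 344.1666666666667 [333.8, 165.5, 358.4, 182.4] [0.5451 0.2005 0.092 ]
top [231.1, 174.3] 0.67
top mask c 218.80215053763442 172.247311827957 [164.1, 198.7, 183.9, 240.8] [0.5467 0.2077 0.092 ]
top mask c 164.82507082152975 158.14907932011332 [128.9, 135.0, 190.8, 194.7] [0.6778 0.2503 0.092 ]
round [ 0.4566 -0.2754  0.126 ] 260.5562310030395 380.01063829787233
round [ 0.6884 -0.1717  0.126 ] 160.2335705316032 334.67266638760987
round [0.3837 0.2074 0.126 ] 287.97248398039955 165.16132679984923
lid rect ((669.9484252929688, 243.98834228515625), (142.76715087890625, 129.1527557373047), 15.56147575378418)
pad [0.5221 0.2078 0.0828] cov [0.6729 0.2414 0.1267]
```

View pics/crop.png

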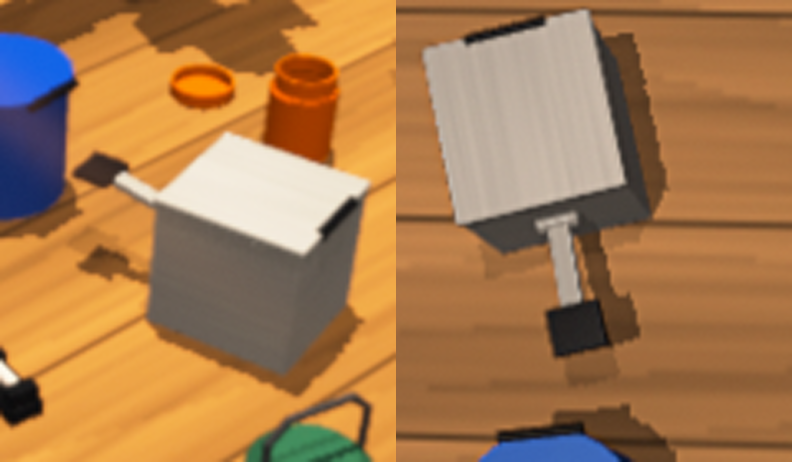

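The crop confirms a bare-steel square box, with its pad at about top (229,175). From the lid, 0.150 m in front of its centre at yaw 15.6°, the pad should be near (0.524, 0.202), which agrees with the measurement. Pad to blue drum rim is about 75 mm. With tool x along the lever the gripper body stays clear.

{"op": "move_arm", "data": {"targets": [[[4.2, 3.0, 0], [0, 0, -0.12]], [[8.4, 6.0, 0], [0, 0, -0.24]], [[12.6, 9.0, 0], [0, 0, -0.36]], [[16.8, 12.0, 0], [0, 0, -0.5]], [[21, 15, 0], [0, 0, -0.632]]], "jaw": 0}}

```text
time_s: 1.62
tcp_pos: [0.3821, 0.416, 0.2269]
eef_rot: [-180.0, -0.0, 15.9]
contact_force: [1.1, -0.9, 0.3]
gripper_width: 0.0432
gripper_force: 0.0
```

```bash
cat > go.py <<'E'
from h import *
import sys
from scipy.spatial.transform import Rotation as R
np.set_printoptions(precision=4,suppress=True)
s=r.get_state();M=R.from_euler("xyz",s["eef_rot"],degrees=True)
t=np.array([float(a) for a in sys.argv[1:4]]);Mt=R.from_euler("xyz",[180,0,15.6],degrees=True)
print(s["time_s"],s["tcp_pos"],s["eef_rot"],s["contact_force"],s["gripper_width"])
print("shift cm",M.inv().apply(t-s["tcp_pos"])*100,"turn",(M.inv()*Mt).as_rotvec())
E
python3 go.py .525 .202 .17
```

```text
1.625 [0.3821 0.416  0.2269] [-179.9761   -0.0277   15.8695] [ 1.0773 -0.9065  0.2825] 0.04317779116761908
shift cm [ 7.885  24.4968  5.6792] turn [-0.0004 -0.0005  0.0047]
```

{"op": "move_arm", "data": {"targets": [[[1.6, 5, 0.5], [0, 0, 0]], [[3.2, 10, 1.5], [0, 0, 0]], [[4.8, 15, 3], [0, 0, 0]], [[6.4, 20, 4.5], [0, 0, 0]], [[7.7, 24.2, 5.5], [0, 0, 0]]]}}

```text
time_s: 2.25
tcp_pos: [0.5213, 0.2032, 0.1711]
eef_rot: [180.0, 0.0, 15.6]
contact_force: [0.5, 0.1, -0.2]
gripper_width: 0.0005
gripper_force: 0.0
```

{"op": "move_arm", "data": {"targets": [[[0, 0, 0], [0, 0, 0]], [[0, 0, 0], [0, 0, 0]]]}}

```text
time_s: 2.5
tcp_pos: [0.5208, 0.205, 0.1717]
eef_rot: [-180.0, -0.0, 15.5]
contact_force: [-0.2, 0.1, 0.1]
gripper_width: 0.0007
gripper_force: 0.0
```

```bash
python3 go.py .525 .202 .11; python3 - <<'E'
from h import *
c=viewer.capture("scene");d=viewer.capture("top")
cv2.imwrite("pics/n.png",np.hstack([cv2.resize(c["image"][80:240,270:430],None,fx=2.5,fy=2.5),cv2.resize(d["image"][120:280,90:250],None,fx=2.5,fy=2.5)]))
E
```

```text
2.5 [0.5208 0.205  0.1717] [-179.9943   -0.0137   15.5497] [-0.2054  0.1437  0.0985] 0.0006754539588043223
shift cm [0.3242 0.4018 6.1715] turn [-0.0001 -0.0002 -0.0009]
```

View pics/n.png

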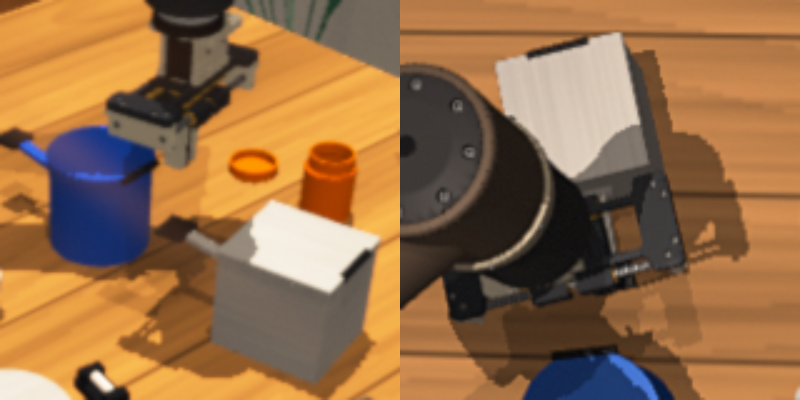

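The tool hangs above the pad at scene (~172,341). The gripper clears the blue drum and the lid edge, and the lid is shut. Going down with a 0.3/0.4 cm correction.

{"op": "move_arm", "data": {"targets": [[[0.3, 0.4, 2.5], [0, 0, 0]], [[0.3, 0.4, 5], [0, 0, 0]], [[0.3, 0.4, 7], [0, 0, 0]], [[0.3, 0.4, 8.5], [0, 0, 0]], [[0.3, 0.4, 9], [0, 0, 0]]]}}

```text
time_s: 3.22
tcp_pos: [0.5234, 0.2024, 0.0813]
eef_rot: [180.0, 0.1, 15.7]
contact_force: [-6.3, 0.3, 8.0]
gripper_width: 0.0005
gripper_force: 3.8
```

```bash
python3 go.py .525 .202 .057; python3 - <<'E'
from h import *
c=viewer.capture("scene")
cv2.imwrite("pics/n2.png",cv2.resize(c["image"][60:240,270:450],None,fx=3,fy=3))
E
```

```text
3.225 [0.5234 0.2024 0.0813] [179.9762   0.1082  15.666 ] [-6.2814  0.2914  8.0378] 0.0004874720036207093
shift cm [0.1499 0.0794 2.4251] turn [0.0004 0.0019 0.0012]
```

View pics/n2.png

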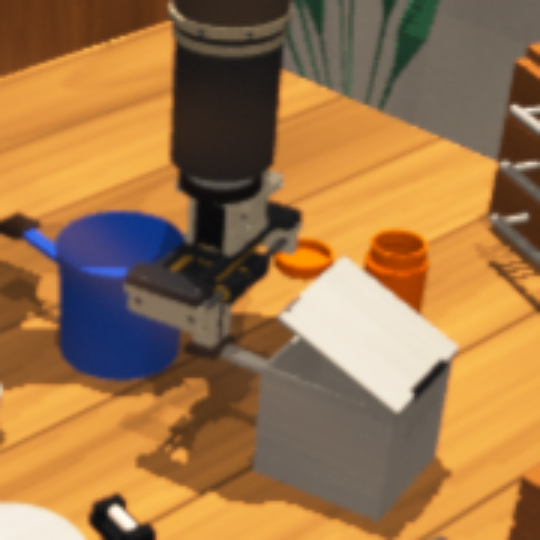

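The lid is opening (edge at about scene (155,385)) with the tips on the pad and the gripper clear of both boxes. Pressing on to the stop.

{"op": "move_arm", "data": {"targets": [[[0, 0, 0.6], [0, 0, 0]], [[0, 0, 1.2], [0, 0, 0]], [[0, 0, 1.8], [0, 0, 0]], [[0, 0, 2.2], [0, 0, 0]], [[0, 0, 2.4], [0, 0, 0]]]}}

```text
time_s: 3.9
tcp_pos: [0.5239, 0.2024, 0.0587]
eef_rot: [180.0, 0.0, 15.7]
contact_force: [-11.8, -1.1, 22.2]
gripper_width: 0.0006
gripper_force: 12.3
```

{"op": "move_arm", "data": {"targets": [[[0, 0, 0], [0, 0, 0]]]}}

```text
time_s: 4.03
tcp_pos: [0.5239, 0.2024, 0.059]
eef_rot: [180.0, 0.0, 15.7]
contact_force: [-8.4, -1.0, 13.6]
gripper_width: 0.0002
gripper_force: 7.7
```

```bash
python3 go.py .525 .202 .057; python3 - <<'E'
from h import *
c=viewer.capture("scene")
cv2.imwrite("pics/n3.png",cv2.resize(c["image"][60:240,270:450],None,fx=3,fy=3))
E
```

```text
4.025 [0.5239 0.2024 0.059 ] [179.9946   0.0192  15.6713] [-8.4106 -1.0243 13.5549] 0.0001789360662724401
shift cm [0.0974 0.0735 0.2006] turn [0.0001 0.0003 0.0012]
```

View pics/n3.png

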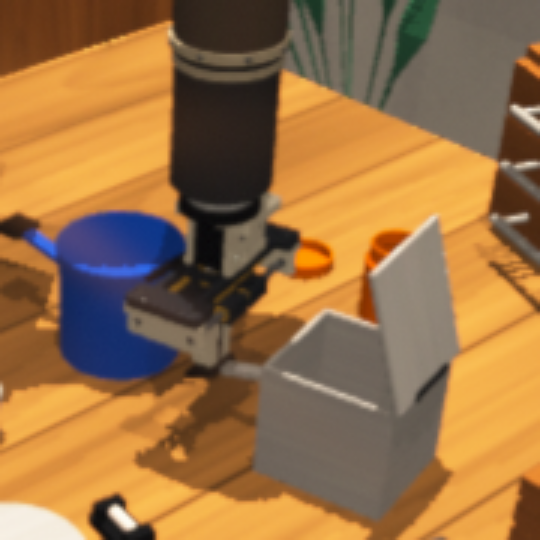

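The lid stands wide open, its free edge at about scene (133,415). Holding it about 3.3 s with 1 mm more press.

{"op": "move_arm", "data": {"targets": [[[0, 0, 0.1], [0, 0, 0]], [[0, 0, 0.1], [0, 0, 0]], [[0, 0, 0.1], [0, 0, 0]], [[0, 0, 0.1], [0, 0, 0]], [[0, 0, 0.1], [0, 0, 0]]]}}

```text
time_s: 4.7
tcp_pos: [0.5239, 0.2024, 0.0587]
eef_rot: [180.0, -0.0, 15.7]
contact_force: [-11.7, -2.0, 20.6]
gripper_width: 0.0003
gripper_force: 11.2
```

{"op": "move_arm", "data": {"targets": [[[0, 0, 0], [0, 0, 0]], [[0, 0, 0], [0, 0, 0]], [[0, 0, 0], [0, 0, 0]], [[0, 0, 0], [0, 0, 0]], [[0, 0, 0], [0, 0, 0]]]}}

```text
time_s: 5.32
tcp_pos: [0.5239, 0.2024, 0.0588]
eef_rot: [180.0, -0.0, 15.7]
contact_force: [-11.0, -1.5, 20.7]
gripper_width: 0.0004
gripper_force: 11.2
```

```bash
python3 - <<'E'
from h import *
c=viewer.capture("scene");T=np.array(c["camera_from_world"])
a=np.radians(15.6);ex=np.array([np.cos(a),np.sin(a),0]);ey=np.array([-ex[1],ex[0],0])
C=np.array([.669,.243,.12]);h=C+.065*ex
for th in(.9,1.,1.1,1.26):
  o=[]
  for s in(-1,1):
    P=h+s*.062*ey-.132*np.cos(th)*ex+np.array([0,0,.132*np.sin(th)])
    q=T[:3,:3]@P+T[:3,3];o.append(cv2.projectPoints(np.array([[q[0],-q[1],-q[2]]]),np.zeros(3),np.zeros(3),np.array(c["intrinsics"]),np.array(c["D"],float))[0].ravel())
  print(th,[( (x-[270,60])*3).round() for x in o])
cv2.imwrite("pics/n4.png",cv2.resize(c["image"][60:240,270:450],None,fx=3,fy=3))
E
```

```text
0.9 [array([315., 281.]), array([381., 221.])]
1.0 [array([327., 277.]), array([393., 216.])]
1.1 [array([341., 274.]), array([406., 213.])]
1.26 [array([363., 272.]), array([428., 211.])]
```

The observed corners (372,275) and (435,218) match 1.26 rad, so the lever is at its stop. Holding on.

{"op": "move_arm", "data": {"targets": [[[0, 0, 0], [0, 0, 0]], [[0, 0, 0], [0, 0, 0]], [[0, 0, 0], [0, 0, 0]], [[0, 0, 0], [0, 0, 0]], [[0, 0, 0], [0, 0, 0]]]}}

```text
time_s: 6.0
tcp_pos: [0.5239, 0.2024, 0.0588]
eef_rot: [-180.0, -0.0, 15.7]
contact_force: [-10.6, -1.5, 19.8]
gripper_width: 0.0005
gripper_force: 11.2
```

{"op": "move_arm", "data": {"targets": [[[0, 0, 0], [0, 0, 0]], [[0, 0, 0], [0, 0, 0]], [[0, 0, 0], [0, 0, 0]], [[0, 0, 0], [0, 0, 0]], [[0, 0, 0], [0, 0, 0]]]}}

```text
time_s: 6.62
tcp_pos: [0.5239, 0.2024, 0.0588]
eef_rot: [180.0, -0.0, 15.7]
contact_force: [-10.1, -2.4, 20.1]
gripper_width: 0.0002
gripper_force: 11.2
```

{"op": "move_arm", "data": {"targets": [[[0, 0, 0], [0, 0, 0]], [[0, 0, 0], [0, 0, 0]], [[0, 0, 0], [0, 0, 0]], [[0, 0, 0], [0, 0, 0]], [[0, 0, 0], [0, 0, 0]]]}}

```text
time_s: 7.25
tcp_pos: [0.5239, 0.2024, 0.0588]
eef_rot: [180.0, -0.0, 15.7]
contact_force: [-10.2, -1.2, 19.3]
gripper_width: 0.0004
gripper_force: 11.2
```

{"op": "move_arm", "data": {"targets": [[[0, 0, -1], [0, 0, 0]], [[0, 0, -2.5], [0, 0, 0]], [[0, 0, -5], [0, 0, 0]], [[0, 0, -8], [0, 0, 0]], [[0, 0, -11], [0, 0, 0]]]}}

```text
time_s: 7.88
tcp_pos: [0.5252, 0.2024, 0.1685]
eef_rot: [-180.0, -0.1, 15.6]
contact_force: [0.2, 0.9, -0.4]
gripper_width: 0.0003
gripper_force: 0.0
```

{"op": "move_arm", "data": {"targets": [[[0, 0, -2], [0, 0, 0]], [[0, 0, -4], [0, 0, 0]], [[0, 0, -4], [0, 0, 0]], [[0, 0, -4], [0, 0, 0]], [[0, 0, -4], [0, 0, 0]]]}}

```text
time_s: 8.5
tcp_pos: [0.5243, 0.2018, 0.2059]
eef_rot: [180.0, 0.1, 15.6]
contact_force: [-0.3, -0.7, -0.6]
gripper_width: 0.0005
gripper_force: 0.0
```

{"op": "move_arm", "data": {"targets": [[[0, 0, 0], [0, 0, 0]], [[0, 0, 0], [0, 0, 0]], [[0, 0, 0], [0, 0, 0]], [[0, 0, 0], [0, 0, 0]], [[0, 0, 0], [0, 0, 0]]]}}

```text
time_s: 9.12
tcp_pos: [0.5246, 0.202, 0.2066]
eef_rot: [-180.0, -0.0, 15.6]
contact_force: [0.0, -0.2, -0.2]
gripper_width: 0.0006
gripper_force: 0.0
```

{"op": "move_arm", "data": {"targets": [[[0, 0, 0], [0, 0, 0]], [[0, 0, 0], [0, 0, 0]], [[0, 0, 0], [0, 0, 0]], [[0, 0, 0], [0, 0, 0]], [[0, 0, 0], [0, 0, 0]]]}}

```text
time_s: 9.75
tcp_pos: [0.5246, 0.202, 0.2066]
eef_rot: [180.0, 0.0, 15.6]
contact_force: [0.6, -0.2, -0.1]
gripper_width: 0.0005
gripper_force: 0.0
```

```bash
python3 - <<'E'
from h import *
c=viewer.capture("scene");cv2.imwrite("pics/n5.png",c["image"])
E
```

```text
(no output)
```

View pics/n5.png

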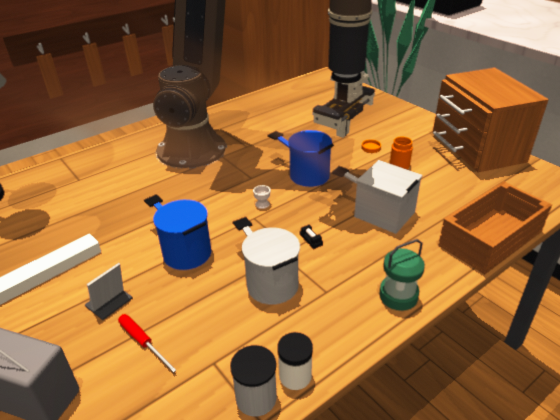

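The square lid is shut again (388,185), the round drum's lid is shut (270,247), everything else is in place and the tool is free.

```bash
python3 -c "
from plant import r
print(r.close_job())"
```

```text
the job is handed in; nothing more can be done
None
```

I pressed the square box's lever to its stop and held the lid wide open for just over 3 s, then let it close; the round box stayed shut, nothing else on the bench was disturbed, and the job is handed in.

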